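# Unclamp the marble under its guard and hold the jaw at the index

### The job

The ruby swirl marble is to be photographed unclamped on its seat. First lower the clear guard gently all the way down onto its stop posts so that the marble cannot roll off; then pull the sprung jaw's upright grip out until the jaw's pointer lines up with the thin fin of the index rider, and keep holding it there: the jaw springs back if let go, so finish with the grip still in the gripper. Leave the marble on its seat and do not disturb the other things around.

Things in the scene. Friction and masses are not known exactly. Their poses are not given: they have to be found in the camera images.
- fixture: Marble clamp, fixed (sizes here in mm): aluminium base plate 14 thick, x = -150 to 110, y = -105 to 105 about the origin (underside, height 0). Its -x end roughly faces the robot. Guide rails (top 26 high) at y = +-22, x = -125 to 0. Two guard stop posts at x = -18, y = +-44, top 66; hinge posts at x = 87, y = +-40, top 78; fixed jaw behind the marble, top 48.
- guard (a joint): Angle of the clear guard (sizes in mm: 115 from hinge to free edge, 106 wide, 4 mm plate, 30 mm skirts below its sides, 0.2 kg). 0 = level, down on its stop posts, top face 70 above the shelf; grows as its free edge (fixture -x side) rises, at most 1.25; starts at 0.6 to 0.95. Friction hinge: it stays at any angle; 1 to 5 N down on the bar moves it.
- guard_hinge (a point): Middle of the guard's hinge line, at fixture x = 85, y = 0, 70 mm above the shelf; the line runs along the fixture's y.
- guard_bar (a point): Straight steel bar handle on the guard, 10 mm thick, 76 mm long along the fixture's y, on two end legs; origin at the bar's middle. With the guard down it is 106 mm towards the fixture's -x from the hinge line and 23 mm above it (93 mm above the shelf). It can be pushed down from above with closed fingers.
- slide (a joint): How far the spring-return jaw slide is pulled out, m: 0 = sprung home, 0.075 = end of its travel. Grows as the grip moves along the fixture's -x. The spring pulls back with about 4 N at 0, rising to about 13 N at 0.075.
- grip (a point): Upright black grip of the slide; in mm: 26 along the fixture's x, 16 along its y, 60 tall. Origin 64 above the shelf; top 82, underside 22. At slide = 0 it is at fixture x = -105, y = 0. Free all round but for a 14 wide neck (25 to 39 high) on its +x side to the carriage (30 wide, top 46). Pinch the 16 from above, fingertips above 42.
- pointer (a point): Tip of the dark thin pointer arm that the slide carries out to the fixture's +y side, 32 mm above the shelf; it moves with the slide. At slide = 0 it is at fixture x = -50, y = 73.
- index: Brass index rider, fixed on the +y side of the fixture at x = -105 to -80, y = 85, same yaw: foot 14 x 20 x 6 mm with an upright fin (3 mm thick in x, 18 along y) on its middle, top 22 mm above its origin. Origin at the middle of its underside, 17 mm above the shelf. The fin is the mark: the pointer must have the same fixture x as this origin.
- marble: Ruby swirl glass marble, 35 mm across, resting loose in a white ring seat under the guard. Origin at its centre, 36 mm above the shelf.
- nest_seat (a point): Where the marble's centre is when it rests on its seat: fixture x = 30, y = 0, 36 mm above the shelf.
- walnut_block: Bystander, leave alone: walnut pedestal block, 70 x 70 mm, 50 mm tall. Origin at its underside's centre.
- palette_dish: Bystander, leave alone: white ceramic palette dish, 90 mm across, 16 mm tall. Origin at its underside's centre.
- ring_gauge: Bystander, leave alone: steel ring gauge, 60 mm outside, 36 mm inside, 14 mm tall. Origin at its underside's centre.
- loupe: Bystander, leave alone: black round loupe, 42 mm across, 34 mm tall. Origin at its underside's centre.
- display_cylinder: Bystander, leave alone: glass display cylinder on a nickel bayonet base, 90 mm across, 144 mm tall. Origin at its underside's centre.
- wax_jar: Bystander, leave alone: small jar, 52 mm across, 60 mm tall. Origin at its underside's centre.
- brush: Bystander, leave alone: brush 170 mm long, lying. Origin at its underside's centre.

How it is judged (in metres and radians):
On the way, in this order (a step that is already met when the one before it is completed fails the run):
1. the guard is down on its stop posts (value of joint guard below 0.05 rad), for 0.2 s.
2. the pointer is held at the index fin with the gripper on the grip (x of pointer in the frame of index between -0.005 and 0.005 m and contact force between the fingers and slide above 2 N and value of joint guard below 0.05 rad), for 0.5 s.
At the end, for the whole second after the job is handed in: The program finishes while holding: the gripper bears on the slide's grip (over 2 N), the pointer is within 5 mm of the index fin along the fixture's x and still, the guard is down (under 0.05 rad) and the marble is within 8 mm of its seat (all of step 2 and distance between marble and nest_seat below 0.008 m and velocity of joint slide between -0.01 and 0.01 m/s); the arm keeps its last pose, push and grip.
It fails at once if the jaw was pulled open before the guard was down (value of joint slide above 0.01 m and value of joint guard above 0.1 rad).
It fails at once if the guard was slammed onto its stop (over 1.5 rad/s in the last 0.25 rad) (value of joint guard below 0.25 rad and velocity of joint guard below -1.5 rad/s).
It fails at once if the guard was pushed with more than 45 N (contact force between the arm and guard above 45 N).
It fails at once if the marble left its seat (distance between marble and nest_seat above 0.012 m).
It fails at once if a bystander was moved by more than 20 mm (distance of any of walnut_block, palette_dish, ring_gauge, loupe, display_cylinder, wax_jar, brush from where it was at the start of the episode above 0.02 m).
It also fails if it takes over 43 s, if anything falls off the work surface, if the arm or the gripper's body presses on something with over 40 N, if the wrist force passes 120 N, or if a joint passes its speed limit or range.

### The arm

A 6-joint arm with a two-finger parallel gripper is mounted at the origin on the work surface. World frame = base frame: x ahead of the robot, y to its left, z up, the work surface at z = 0. Lengths are in m, angles in degrees, forces in N, time in s.
With the tool pointing down it reaches from about 0.35 to 0.875 m from the base axis. Payload 4.2 kg.
Tool frame: the origin (TCP) lies at the very end of the fingers, on their centre line; the grasp point (between the pads) lies 19 mm behind it; z points along the fingers, y is the line along which they close (so a half turn about z gives the same grasp; the last joint's range is limited). The gripper opens to 87 mm and grips with 3 to 60 N. Pads are 19 mm wide; open, the fingers measure 117 mm over their backs; the gripper's body (75 mm by 190 mm) begins 51 mm behind the grasp point.
Start: joints at [89.072, 22.042, 0.453, 0, -68.411, -14.817], TCP at [0.17, 0.602, 0.223] pointing down, gripper open.
Joint ranges: [-179.83, 179.83], [-69.29, 118.12], [-61.27, 80.66], [-181.25, 117.63], [-171.15, -9.14], [-177.46, 177.46]. Speed limits (degrees/s): [159.86, 159.86, 180, 180, 180, 180].

### API

Orientations are given as a 3x3 rotation matrix whose columns are the frame's x, y, z axes.
In Python, from station import r gives the robot as it stands.
- The arm moves only by the tool jog_arm, never from a script. Its argument "plan" is text: rows parted by semicolons, each of 7 numbers parted by spaces: the shift along the tool's x, y, z normalised to -1 to 1, where 1 is 0.025 m, then the turn, a rotation vector about the tool's x, y, z normalised to -1 to 1, where 1 is 8 degrees, then the closure, from -1 (fully open) to 1 (shut). A call has exactly 10 rows; each row shifts and turns the commanded pose from where the row before left it, along the tool's axes as they then stand; what a row does not reach is not made up. A row lasts 1/10 s, in which the tool goes at most 50 mm and 8.59 degrees, less where a joint would pass 70% of its speed; a pose out of reach is approached as far as the arm can. A call with a number of a shift or a turn outside -1 to 1 is refused whole. A call with a gripper value outside its range is refused whole. The fingers move at their own pace and stop on an object; the grip force is fixed at half the most. Time passes only in rows, so rows that do not move let the fingers close, or fill a call up. It gives the time, the measured TCP pose, the force, the opening and the grip force at its end, in the units of the state.
- r.sense(): the state, without advancing time (a new reading comes with each control period).
- r.capture(name): name is "side" or "top"; returns (picture, depth): 480x640x3 uint8, red, green, blue; 480x640 float32, m along the optical axis (not along the pixel's ray), 0 where there is no reading.
- r.get_calibration(name): a dict with "mtx" (3x3 intrinsics, pixels), "extrinsics" (4x4, takes a point from camera to world coordinates). Camera axes: x right, y up, looking along -z (the intrinsics and any distortion apply to the point x, -y, -z); pixel columns grow to the right and rows downward; lengths in m; the calibration is good to about 2 mm. A picture is of the moment at which its call begins. get_calibration takes no time and is no camera call.
- r.finish_job(): hands the job in; it is judged then, once.
The state is a dict: "time_s": time; "joints": joint angles; "joint_velocities": joint speeds; "effort": joint torques, N m; "tcp_pos": TCP position; "ee_rot": TCP orientation; "wrist_force": force on the tool from outside, world axes, zero at the start; "moment": the same for the moment, N m; "gripper_width": opening from 0.0 (shut) to 1.0 (fully open); "gripper_force": force on a finger pad.
Only numpy, scipy, OpenCV 4.12 (cv2) and the standard library are available. Lean on these libraries where they do the work, as an engineer would, in place of code of your own. Each camera call takes 0.05 s, during which the arm holds its last target. There are 200 camera calls.

## Working session

There is one attempt and no reset: what is moved stays moved. The work goes in short steps, Python scripts to look and compute and a tool call to move; the robot and the scene stay as the last step left them, time stands still between calls to the robot, and variables do not carry over. Pictures are saved under pics/ and viewed, at most 10 in all, crops included, and the job is handed in when it is done.

Besides the shell and the picture viewer there is one more tool, called after "Call:" as name(argument=value, ...), one argument or row to a line, values as JSON. jog_arm: Moves the arm, as the interface text tells. Scaled input: -1 to 1 covers 0.025 m each way for a shift and 8 degrees each way for a turn. Its arguments: {"type":"object","properties":{"plan":{"type":"string"}},"required":["plan"]}

```bash
mkdir -p pics
python3 - <<'E'
from station import r
import cv2,numpy as np
s=r.sense();print(s)
for n in("top","side"):
    p,d=r.capture(n);cv2.imwrite(f"pics/{n}0.png",p[:,:,::-1]);np.save(f"{n}0.npy",d)
    print(n,r.get_calibration(n))
E
```

```text
{'time_s': 0.0, 'joints': array([ 8.90687046e+01,  2.20899744e+01,  3.79877737e-01, -2.80661363e-02,
       -6.84100494e+01, -1.48193740e+01]), 'joint_velocities': array([ 0.04466902, -0.04399325, -0.05800955,  0.06373783, -0.01979218,
        0.05427478]), 'effort': array([-2.84943535e-04, -3.90663278e+01,  1.87402904e+01,  4.21983138e+00,
        1.09888663e-02, -1.94408381e-04]), 'tcp_pos': array([0.16945065, 0.60097178, 0.22147094]), 'ee_rot': array([[ 9.62403016e-01, -2.71625101e-01, -4.89501079e-04],
       [-2.71625525e-01, -9.62400753e-01, -2.08922165e-03],
       [ 9.63888364e-05,  2.14363421e-03, -9.99997698e-01]]), 'wrist_force': array([-0.19248974, -0.56240512, -0.50971401]), 'moment': array([ 0.02455071,  0.00305733, -0.02850791]), 'gripper_force': 0.0, 'gripper_width': 0.9951744717933583}
top {'mtx': array([[499.45672483,   0.        , 319.32735458],
       [  0.        , 499.45672483, 238.44493004],
       [  0.        ,   0.        ,   1.        ]]), 'extrinsics': array([[-0.00181132,  0.98367614, -0.17993879,  0.36682233],
       [-0.99986129, -0.00476072, -0.01596064, -0.01052254],
       [-0.01655674,  0.17988492,  0.98354832,  1.27282672],
       [ 0.        ,  0.        ,  0.        ,  1.        ]])}
side {'mtx': array([[574.46543172,   0.        , 325.08750275],
       [  0.        , 574.46543172, 245.61755957],
       [  0.        ,   0.        ,   1.        ]]), 'extrinsics': array([[ 0.84499479,  0.34914897, -0.40506641, -0.07155994],
       [-0.53465287,  0.53540681, -0.65382403, -1.02015548],
       [-0.01140667,  0.76904782,  0.63908947,  1.09513228],
       [ 0.        ,  0.        ,  0.        ,  1.        ]])}
```

View pics/top0.png

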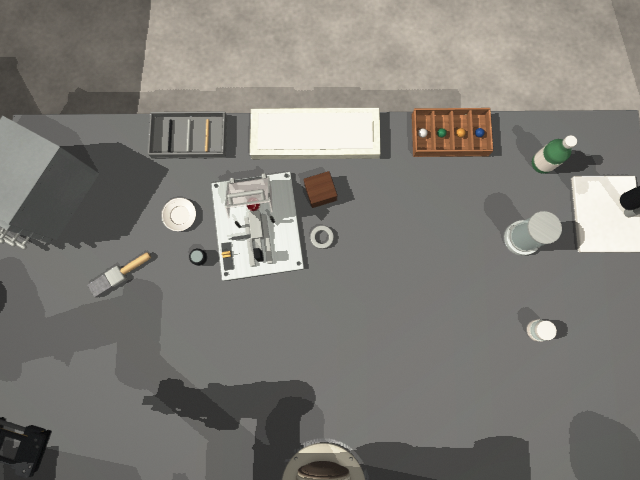

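View pics/side0.png

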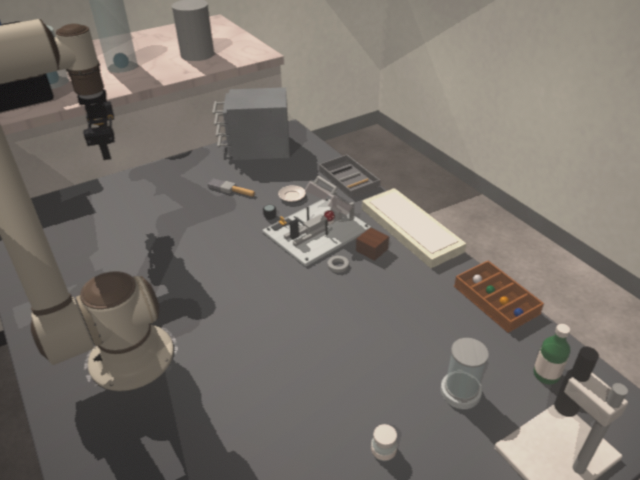

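The top view shows the fixture plate at about (212–302, 175–279), with the guard's raised end at the top and the grip near (258,254). The index is near (227,256), and the loupe (197,257) and ring gauge (321,237) stand beside the plate. Next I'll take enlarged crops.

Run:
```python
import cv2
a=cv2.imread("pics/top0.png")[165:285,195:355];cv2.imwrite("pics/topc.png",cv2.resize(a,None,fx=5,fy=5,interpolation=cv2.INTER_CUBIC))
a=cv2.imread("pics/side0.png")[165:275,250:396];cv2.imwrite("pics/sidec.png",cv2.resize(a,None,fx=5,fy=5,interpolation=cv2.INTER_CUBIC))
```

```text
(no output)
```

View pics/topc.png

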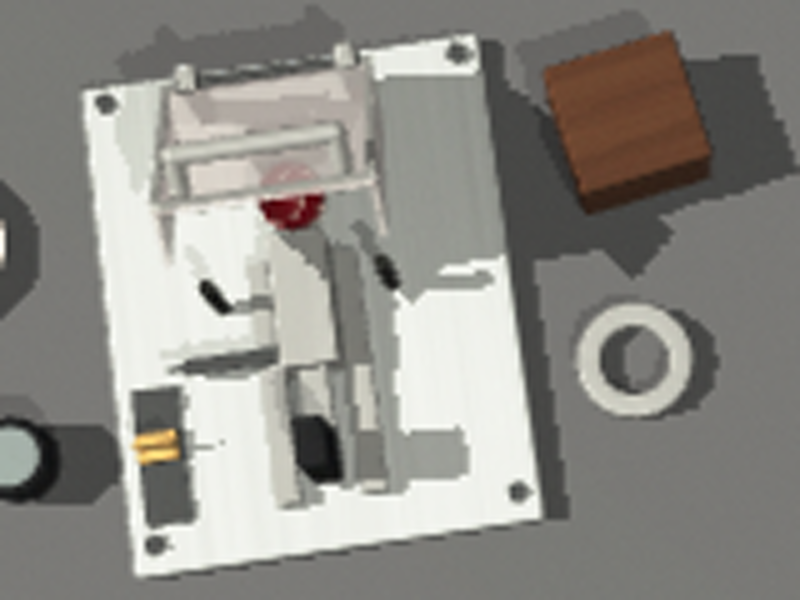

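View pics/sidec.png

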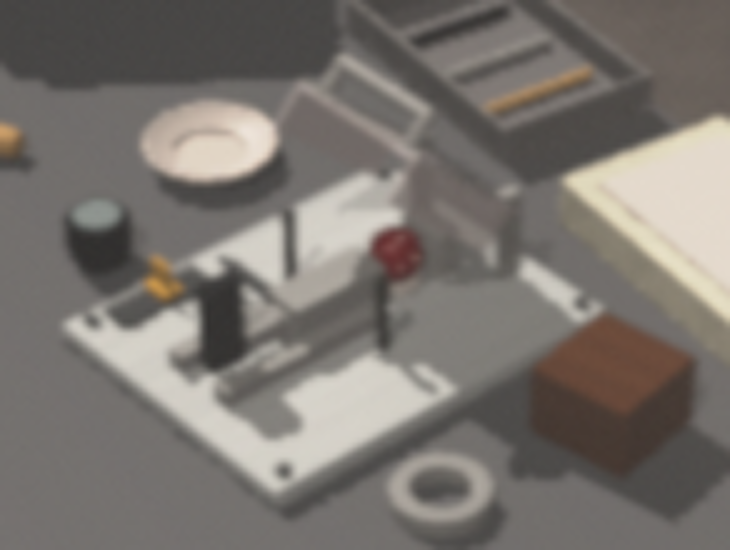

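The top crop shows the plate corners at TL(82,90), TR(477,33), BR(541,517) and BL(135,577). The guard bar's ends are at about (165,155) and (340,130), the brass fin is near (157,440), and the pointer tip is near (165,355). In the side crop the plate's left corner is at (63,325), and its bottom corner at (283,492). I'll fit the fixture pose from these.

```bash
cat > h.py <<'E'
import numpy as np
from station import r
from scipy.optimize import least_squares
from scipy.spatial.transform import Rotation as R
C={n:r.get_calibration(n) for n in("top","side")}
def proj(n,P):
    K=C[n]["mtx"];E=C[n]["extrinsics"];p=(np.atleast_2d(P)-E[:3,3])@E[:3,:3]
    return np.c_[K[0,0]*p[:,0]/-p[:,2]+K[0,2],-K[1,1]*p[:,1]/-p[:,2]+K[1,2]]
def ray(n,uv,z):
    K=C[n]["mtx"];E=C[n]["extrinsics"]
    d=E[:3,:3]@np.array([(uv[0]-K[0,2])/K[0,0],-(uv[1]-K[1,2])/K[1,1],-1]);return E[:3,3]+d*(z-E[2,3])/d[2]
def w(f,P):
    x,y,a=f;P=np.atleast_2d(P);c,s=np.cos(a),np.sin(a)
    return np.c_[x+c*P[:,0]-s*P[:,1],y+s*P[:,0]+c*P[:,1],P[:,2]]
def inv(f,P):
    x,y,a=f;c,s=np.cos(a),np.sin(a);d=np.array(P[:2])-[x,y];return np.array([c*d[0]+s*d[1],-s*d[0]+c*d[1],P[2]])
tc=lambda u,v:((u+.5)/5-.5+195,(v+.5)/5-.5+165)
sc=lambda u,v:((u+.5)/5-.5+250,(v+.5)/5-.5+165)
E
python3 - <<'E'
from h import *
P=np.array([[.11,.105,.014],[.11,-.105,.014],[-.15,-.105,.014],[-.15,.105,.014]])
T=np.array([tc(82,90),tc(477,33),tc(541,517),tc(135,577)])
S=np.array([sc(63,325),sc(283,490)])
f0=least_squares(lambda f:(proj("top",w(f,P))-T).ravel(),[.55,.1,0])
g=least_squares(lambda f:np.r_[(proj("top",w(f,P))-T).ravel(),(proj("side",w(f,P[[3,2]]))-S).ravel()],f0.x)
print(f0.x,f0.fun.round(2),g.x,np.degrees(g.x[2]),g.fun.round(2))
f=g.x;np.save("f.npy",f)
print("index fin top",[inv(f,ray("top",tc(157,v),.039)) for v in(431,437,443)],"foot front",inv(f,ray("top",tc(157,462),.023)))
print("ptr",inv(f,ray("top",tc(165,355),.032)))
# guard angle from bar ends
for q in(.6,.7,.8,.9):
    c,s=np.cos(q),np.sin(q);bx=.085-(.106*c+.023*s)+0;bx=.085-.106*c+.023*s;bz=.07+.106*s+.023*c
    B=w(f,[[bx,.038,bz],[bx,-.038,bz]]);print(q,B.round(4).tolist(),((proj("top",B)-[195,165]+.5)*5-.5).round(0).tolist(),((proj("side",B)-[250,165]+.5)*5-.5).round(0).tolist())
print(w(f,[[-.105,0,.064]]))
E
```

```text
[0.65418742 0.17541681 0.14006434] [-0.22 -0.32 -0.03 -0.18  0.58  0.31 -0.33  0.14] [0.65556735 0.17522672 0.14492775] 8.303748270124638 [-0.31 -0.61 -0.18 -0.84  0.91 -0.47  0.07 -0.25 -0.82 -0.14 -1.48  1.09]
index fin top [array([-0.08252427,  0.08121365,  0.039     ]), array([-0.08555148,  0.08155728,  0.039     ]), array([-0.08857603,  0.0819006 ,  0.039     ])] foot front [-0.09535592  0.08590467  0.023     ]
ptr [-0.04303245  0.07405099  0.032     ]
0.6 [[0.6605, 0.2143, 0.1488], [0.6714, 0.1391, 0.1488]] [[179.0, 185.0], [341.0, 161.0]] [[326.0, 88.0], [410.0, 142.0]]
0.7 [[0.6686, 0.2155, 0.1559], [0.6796, 0.1403, 0.1559]] [[174.0, 164.0], [337.0, 140.0]] [[336.0, 73.0], [421.0, 127.0]]
0.8 [[0.6774, 0.2168, 0.1621], [0.6884, 0.1416, 0.1621]] [[170.0, 142.0], [333.0, 118.0]] [[347.0, 58.0], [432.0, 112.0]]
0.9 [[0.6868, 0.2182, 0.1673], [0.6978, 0.143, 0.1673]] [[165.0, 120.0], [329.0, 96.0]] [[359.0, 45.0], [444.0, 98.0]]
[[0.55166814 0.16006253 0.064     ]]
```

The guard angle is about 0.75 rad and the fixture yaw about 8.3°. I'll rotate the tool to match and travel above the bar with the fingers closed.

Call:
jog_arm(
  plan="0 0 0 0 0 -1 1;0 0 0 0 0 -1 1;0 0 0 0 0 -1 1;0.4 0.4 0 0 0 0 1;0.8 0.9 0 0 0 0 1;0.8 0.9 0 0 0 0 1;0.8 0.9 0 0 0 0 1;0.8 0.9 0 0 0 0 1;0.8 0.9 0 0 0 0 1;0.8 0.9 0 0 0 0 1",
)

```text
time_s: 1.1
tcp_pos: [0.3202, 0.4749, 0.2223]
ee_rot: [[0.99, 0.14, -0.0], [0.14, -0.99, -0.001], [-0.0, 0.001, -1.0]]
wrist_force: [0.2, 0.7, -0.5]
gripper_width: 0.175
gripper_force: 0.0
```

Call:
jog_arm(
  plan="0.8 0.9 0 0 0 0 1;0.8 0.9 0 0 0 0 1;0.8 0.9 0 0 0 0 1;0.8 0.9 0 0 0 0 1;0.8 0.9 0 0 0 0 1;0.8 0.9 0 0 0 0 1;0.8 0.9 0 0 0 0 1;0.8 0.9 0 0 0 0 1;0.8 0.9 0 0 0 0 1;0.8 0.9 0 0 0 0 1",
)

```text
time_s: 2.1
tcp_pos: [0.55, 0.2808, 0.2222]
ee_rot: [[0.99, 0.14, -0.001], [0.14, -0.99, -0.001], [-0.001, 0.0, -1.0]]
wrist_force: [-0.3, -0.0, -0.3]
gripper_width: 0.009
gripper_force: 0.0
```

Call:
jog_arm(
  plan="0.8 0.9 0 0 0 0 1;0.8 0.9 0 0 0 0 1;0.8 0.9 0 0 0 0 1;0.8 0.9 0 0 0 0 1;0.8 0.8 0 0 0 0 1;0.4 0.4 0 0 0 0 1;0.1 0.1 0 0 0 0 1;0 0 0.4 0 0 0 1;0 0 0.4 0 0 0 1;0 0 0 0 0 0 1",
)

```text
time_s: 3.1
tcp_pos: [0.6761, 0.1782, 0.2]
ee_rot: [[0.99, 0.144, -0.005], [0.144, -0.99, -0.001], [-0.005, 0.001, -1.0]]
wrist_force: [-0.5, -0.9, -0.2]
gripper_width: 0.005
gripper_force: 0.0
```

Run:
```python
from h import *
import cv2
f=np.load("f.npy");s=r.sense();print(s["tcp_pos"],inv(f,s["tcp_pos"]),s["wrist_force"])
p,d=r.capture("side");a=p[120:270,250:400,::-1];cv2.imwrite("pics/s1.png",cv2.resize(a,None,fx=4,fy=4,interpolation=cv2.INTER_CUBIC))
```

```text
[0.67611387 0.17822229 0.19996979] [ 2.07637339e-02 -3.18354772e-06  1.99969786e-01] [-0.47108695 -0.86353625 -0.20791534]
```

View pics/s1.png

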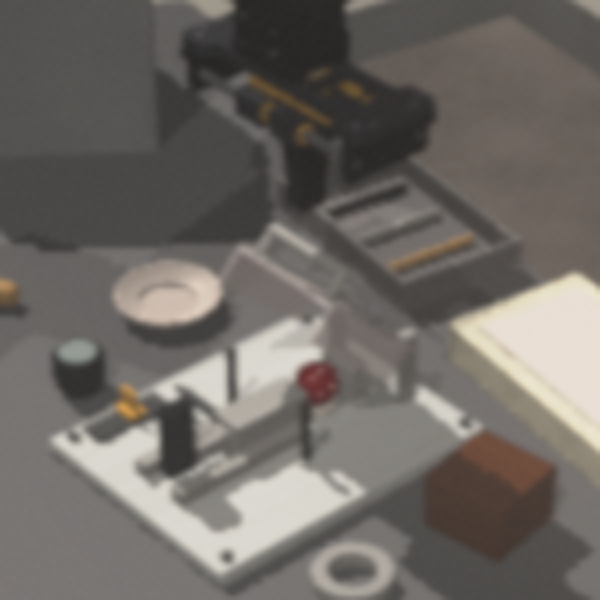

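The closed tip at (305,205) hangs over the middle of the bar, which runs from (275,232) to (340,275). I'll descend now.

Call:
jog_arm(
  plan="0 0 0.3 0 0 0 1;0 0 0.3 0 0 0 1;0 0 0.3 0 0 0 1;0 0 0.2 0 0 0 1;0 0 0.2 0 0 0 1;0 0 0.1 0 0 0 1;-0.1 0 0.1 0 0 0 1;-0.1 0 0.1 0 0 0 1;-0.1 0 0.1 0 0 0 1;-0.1 0 0.1 0 0 0 1",
)

```text
time_s: 4.15
tcp_pos: [0.6679, 0.1761, 0.1586]
ee_rot: [[0.99, 0.144, 0.0], [0.144, -0.99, -0.0], [0.0, 0.0, -1.0]]
wrist_force: [-2.4, -0.9, 5.5]
gripper_width: 0.004
gripper_force: 2.9
```

Call:
jog_arm(
  plan="-0.1 0 0.2 0 0 0 1;-0.1 0 0.2 0 0 0 1;-0.1 0 0.2 0 0 0 1;-0.1 0 0.2 0 0 0 1;-0.1 0 0.2 0 0 0 1;-0.1 0 0.2 0 0 0 1;-0.1 0 0.2 0 0 0 1;-0.1 0 0.1 0 0 0 1;-0.1 0 0.1 0 0 0 1;-0.1 0 0.1 0 0 0 1",
)

```text
time_s: 5.15
tcp_pos: [0.6439, 0.1728, 0.1149]
ee_rot: [[0.99, 0.144, 0.001], [0.144, -0.99, 0.0], [0.001, -0.0, -1.0]]
wrist_force: [-0.1, -0.7, 0.6]
gripper_width: 0.003
gripper_force: 0.4
```

Call:
jog_arm(
  plan="-0.1 0 0.1 0 0 0 1;-0.1 0 0.1 0 0 0 1;-0.1 0 0.1 0 0 0 1;0 0 0.1 0 0 0 1;0 0 0.1 0 0 0 1;0 0 0.05 0 0 0 1;0 0 0.05 0 0 0 1;0 0 0 0 0 0 1;0 0 0 0 0 0 1;0 0 0 0 0 0 1",
)

```text
time_s: 6.15
tcp_pos: [0.6363, 0.1716, 0.1]
ee_rot: [[0.99, 0.144, 0.0], [0.144, -0.99, 0.0], [0.0, -0.0, -1.0]]
wrist_force: [-0.7, -0.8, -0.4]
gripper_width: 0.005
gripper_force: 0.0
```

Call:
jog_arm(
  plan="0 0 0.05 0 0 0 1;0 0 0.05 0 0 0 1;0 0 0.05 0 0 0 1;0 0 0.02 0 0 0 1;0 0 0.02 0 0 0 1;0 0 0 0 0 0 1;0 0 0 0 0 0 1;0 0 0 0 0 0 1;0 0 0 0 0 0 1;0 0 0 0 0 0 1",
)

```text
time_s: 7.15
tcp_pos: [0.6363, 0.1716, 0.098]
ee_rot: [[0.99, 0.144, 0.001], [0.144, -0.99, -0.0], [0.001, 0.0, -1.0]]
wrist_force: [-4.8, -0.1, 10.2]
gripper_width: 0.005
gripper_force: 5.3
```

Run:
```python
from h import *
import cv2
f=np.load("f.npy");s=r.sense();print(s["tcp_pos"],inv(f,s["tcp_pos"]),s["wrist_force"])
p,d=r.capture("side");a=p[140:270,250:400,::-1];cv2.imwrite("pics/s2.png",cv2.resize(a,None,fx=4,fy=4,interpolation=cv2.INTER_CUBIC))
```

```text
[0.63627606 0.17164715 0.09803461] [-0.01960602 -0.00075598  0.09803461] [-4.77962847 -0.05255043 10.22217387]
```

View pics/s2.png

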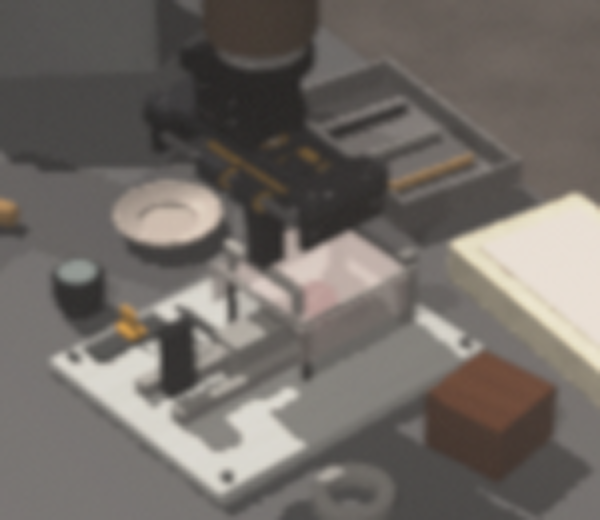

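The guard is level on its posts (10 N at bar-top height 98 mm). I'll lift clear, back off to the grip and open.

Call:
jog_arm(
  plan="0 0 -0.3 0 0 0 1;0 0 -0.5 0 0 0 1;0 0 -0.5 0 0 0 1;-0.5 0 0 0 0 0 -1;-0.8 0 0 0 0 0 -1;-0.8 0 0 0 0 0 -1;-0.8 0 0 0 0 0 -1;-0.4 0 0 0 0 0 -1;-0.1 0 0 0 0 0 -1;0 0 0 0 0 0 -1",
)

```text
time_s: 8.2
tcp_pos: [0.5526, 0.1596, 0.1284]
ee_rot: [[0.99, 0.144, 0.001], [0.144, -0.99, 0.0], [0.001, -0.0, -1.0]]
wrist_force: [-0.7, 0.2, 0.2]
gripper_width: 0.556
gripper_force: 0.0
```

Run:
```python
from h import *
import cv2
f=np.load("f.npy");s=r.sense();print(s["tcp_pos"],inv(f,s["tcp_pos"]),s["wrist_force"],s["gripper_width"])
p,d=r.capture("side");a=p[155:255,255:375,::-1];cv2.imwrite("pics/s3.png",cv2.resize(a,None,fx=6,fy=6,interpolation=cv2.INTER_CUBIC))
for z,l in((.082,"grip top"),(.022,"grip foot")):
    print(l,((proj("side",w(f,[[-.118,.008,z],[-.118,-.008,z],[-.092,-.008,z],[-.092,.008,z]]))-[255,155]+.5)*6-.5).round())
```

```text
[0.55259102 0.15964992 0.12838528] [-0.10414638 -0.00054156  0.12838528] [-0.7124992   0.1993217   0.17871503] 0.5564469497733872
grip top [[200. 404.]
 [221. 420.]
 [263. 398.]
 [242. 383.]]
grip foot [[207. 501.]
 [227. 516.]
 [268. 494.]
 [248. 479.]]
```

View pics/s3.png

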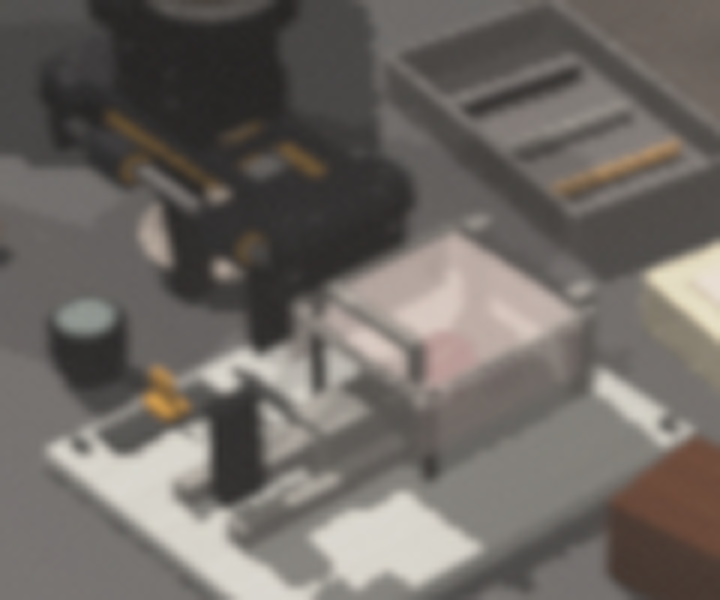

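The guard is down. The grip is at (235,440), close to the predicted spot, and the fin is at (160,380). I'll descend around the grip and close.

Call:
jog_arm(
  plan="0 0 0 0 0 0 -1;0 0 0.2 0 0 0 -1;0 0 0.5 0 0 0 -1;0 0 0.6 0 0 0 -1;0 0 0.6 0 0 0 -1;0 0 0.6 0 0 0 -1;0 0 0.5 0 0 0 -1;0 0 0.2 0 0 0 -1;0 0 0 0 0 0 -1;0 0 0 0 0 0 -1",
)

```text
time_s: 9.25
tcp_pos: [0.5524, 0.1595, 0.048]
ee_rot: [[0.99, 0.144, 0.001], [0.144, -0.99, 0.0], [0.001, -0.0, -1.0]]
wrist_force: [0.4, 1.8, -0.2]
gripper_width: 1.001
gripper_force: 0.0
```

Call:
jog_arm(
  plan="0 0 0 0 0 0 1;0 0 0 0 0 0 1;0 0 0 0 0 0 1;0 0 0 0 0 0 1;0 0 0 0 0 0 1;0 0 0 0 0 0 1;0 0 0 0 0 0 1;0 0 0 0 0 0 1;0 0 0 0 0 0 1;0 0 0 0 0 0 1",
)

```text
time_s: 10.25
tcp_pos: [0.552, 0.159, 0.0478]
ee_rot: [[0.99, 0.144, -0.0], [0.144, -0.99, -0.001], [-0.0, 0.001, -1.0]]
wrist_force: [1.4, -3.2, -0.2]
gripper_width: 0.18
gripper_force: 30.0
```

Gripped at 16 mm opening with 30 N. I'll pull out 30 mm, then measure pointer against fin.

Call:
jog_arm(
  plan="-0.1 0 0 0 0 0 1;-0.2 0 0 0 0 0 1;-0.2 0 0 0 0 0 1;-0.2 0 0 0 0 0 1;-0.2 0 0 0 0 0 1;-0.2 0 0 0 0 0 1;-0.1 0 0 0 0 0 1;0 0 0 0 0 0 1;0 0 0 0 0 0 1;0 0 0 0 0 0 1",
)

```text
time_s: 11.25
tcp_pos: [0.5243, 0.155, 0.0478]
ee_rot: [[0.99, 0.144, 0.004], [0.144, -0.99, 0.001], [0.004, -0.0, -1.0]]
wrist_force: [7.2, -2.6, -5.5]
gripper_width: 0.179
gripper_force: 30.0
```

Run:
```python
from h import *
import cv2
f=np.load("f.npy");s=r.sense();print(s["tcp_pos"],inv(f,s["tcp_pos"]),s["wrist_force"],s["gripper_width"])
p,_=r.capture("side");q,_=r.capture("top");cv2.imwrite("pics/st.png",p[:,:,::-1]);cv2.imwrite("pics/tt.png",q[:,:,::-1])
z=lambda a:cv2.resize(a,None,fx=10,fy=10,interpolation=cv2.INTER_CUBIC)
cv2.imwrite("pics/m1.png",np.hstack([z(p[202:252,260:300,::-1]),z(q[225:275,212:252,::-1])]))
```

```text
[0.52428265 0.15497606 0.04777459] [-0.13283298 -0.00107811  0.04777459] [ 7.24003153 -2.55292244 -5.54490359] 0.17892183763198297
```

View pics/m1.png

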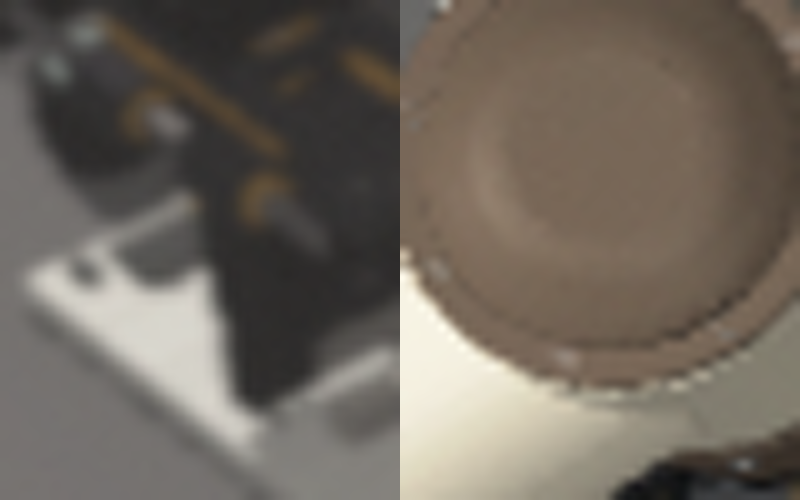

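The arm hides the index in both views, so I'll work out the fin–pointer distance from the initial images.

Run:
```python
from h import *
import cv2
f=np.load("f.npy")
def box(n,c,h):
    v=np.array([[c[0]+a*h[0],c[1]+b*h[1],c[2]+d*h[2]] for a in(-1,1) for b in(-1,1) for d in(-1,1)])
    return cv2.convexHull(proj(n,w(f,v)).astype(np.float32))
off={"top":(.07,-.25),"side":(-.82,-.14)}
ims=[]
for n,(x0,y0) in dict(top=(212,225),side=(266,200)).items():
    im=cv2.imread(f"pics/{n}0.png");hsv=cv2.cvtColor(im,cv2.COLOR_BGR2HSV).astype(float)
    sub=im[y0:y0+50,x0:x0+40].astype(float);wt=np.clip((sub[...,2]-sub[...,0])-35,0,None)
    print(n,(wt>0).sum());yy,xx=np.mgrid[:50,:40];obs=np.array([(wt*xx).sum(),(wt*yy).sum()])/wt.sum()+[x0,y0]
    print("obs",obs)
    for x in(-.105,-.1,-.095,-.09,-.085,-.08):
        m=np.zeros((500,400),np.uint8)
        for c,h in(((x,.085,.02),(.007,.01,.003)),((x,.085,.031),(.0015,.009,.008))):
            cv2.fillConvexPoly(m,(((box(n,c,h)-[x0,y0]+.5)*10)).round().astype(int),1)
        M=cv2.moments(m,True);c=np.array([M["m10"]/M["m00"],M["m01"]/M["m00"]])/10-.5+[x0,y0]-off[n]
        print(x,c.round(2),(c-obs).round(2),M["m00"]/100)
    z=cv2.resize(im[y0:y0+50,x0:x0+40],None,fx=10,fy=10,interpolation=cv2.INTER_CUBIC)
    for k in range(0,50,10): z[k*10,::4]=(0,255,0)
    for k in range(0,40,10): z[::4,k*10]=(0,255,0)
    p=(proj(n,w(f,[[-.05,.073,.032]]))[0]-off[n]);print("ptr pred",p)
    ims.append(z)
cv2.imwrite("pics/m2.png",np.hstack(ims))
```

```text
top 56
obs [225.75720621 253.89689579]
-0.105 [226.83 261.1 ] [1.07 7.2 ] 50.77
-0.1 [226.58 259.16] [0.82 5.26] 50.91
-0.095 [226.37 257.21] [0.62 3.32] 51.25
-0.09 [226.15 255.29] [0.39 1.39] 50.98
-0.085 [225.91 253.37] [ 0.16 -0.52] 51.04
-0.08 [225.7  251.47] [-0.06 -2.43] 50.74
ptr pred [228.25194677 238.46092394]
side 47
obs [281.77842907 220.92262603]
-0.105 [277.66 223.91] [-4.12  2.99] 42.57
-0.1 [278.93 223.26] [-2.85  2.34] 42.82
-0.095 [280.26 222.61] [-1.51  1.68] 42.58
-0.09 [281.54 221.94] [-0.23  1.01] 42.36
-0.085 [282.84 221.29] [1.06 0.36] 42.34
-0.08 [284.14 220.64] [ 2.36 -0.29] 42.65
ptr pred [294.15369611 216.56193577]
```

View pics/m2.png

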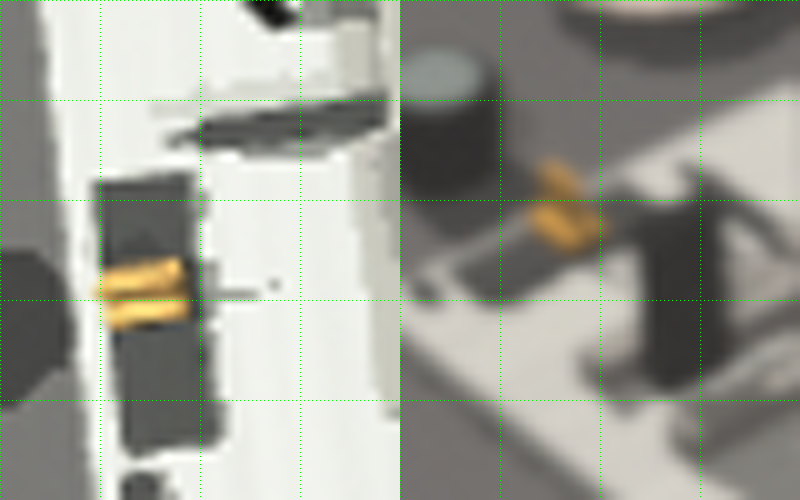

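The pointer tip in the top view, at pixel (228.3, 238.3), matches the prediction. The fin comes out at x ≈ -87 mm, so the slide needs about 37 mm. It is at about 28 mm now, so I'll pull 9 mm more.

Call:
jog_arm(
  plan="-0.1 0 0 0 0 0 1;-0.1 0 0 0 0 0 1;-0.1 0 0 0 0 0 1;-0.06 0 0 0 0 0 1;-0.02 0 0 0 0 0 1;0 0 0 0 0 0 1;0 0 0 0 0 0 1;0 0 0 0 0 0 1;0 0 0 0 0 0 1;0 0 0 0 0 0 1",
)

```text
time_s: 12.35
tcp_pos: [0.5153, 0.1537, 0.0478]
ee_rot: [[0.99, 0.144, 0.004], [0.144, -0.99, 0.001], [0.004, -0.0, -1.0]]
wrist_force: [9.3, -3.7, -5.5]
gripper_width: 0.184
gripper_force: 30.0
```

Run:
```python
from h import *
import cv2
f=np.load("f.npy");s=r.sense();print(s["tcp_pos"],inv(f,s["tcp_pos"])+[.1048,0,0],s["wrist_force"],s["gripper_width"])
p,_=r.capture("side");q,_=r.capture("top")
z=lambda a:cv2.resize(a,None,fx=5,fy=5,interpolation=cv2.INTER_CUBIC)
cv2.imwrite("pics/m3.png",np.hstack([z(p[165:265,270:350,::-1]),z(q[170:270,210:290,::-1])]))
```

```text
[0.51525379 0.15366345 0.04776067] [-0.03715675 -0.00107299  0.04776067] [ 9.25286706 -3.72346063 -5.48961414] 0.18444552915008233
```

View pics/m3.png

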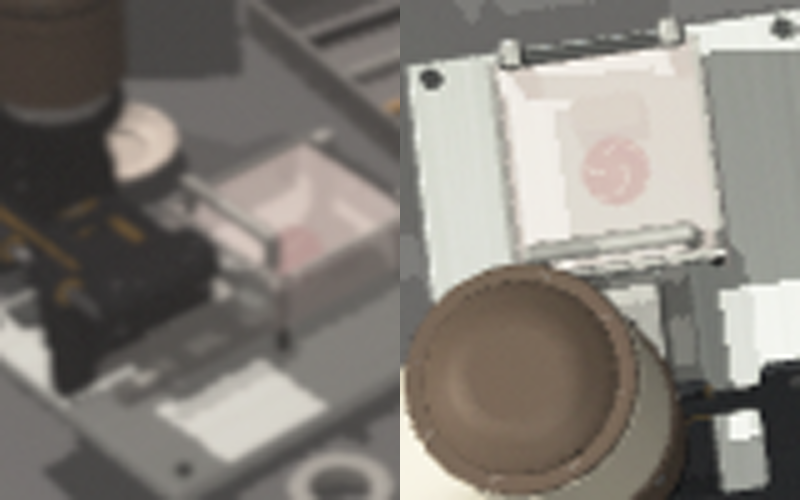

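The guard is down and the marble is on its seat at (615,170). Travel is 37.2 mm, and the measured pull of about 9 N matches the expected spring force at that travel, so the grip hasn't slipped. I'll hand in.

```bash
python3 -c "
from station import r
print(r.finish_job())"
```

```text
the job is handed in; nothing more can be done
None
```

I handed the job in with the guard down on its posts, the marble on its seat and the grip still held about 37 mm out. The arm hid the pointer and fin, so I set that distance from the starting images and the arm's measured travel rather than checking the alignment by eye; the hand-in returned no verdict.

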